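# Set the reach of a serving lamp and clamp it

## Task

Draw the serving lamp's sliding arm out until the whole orange length band has just come out of the collar and, keeping it there, squeeze the red cam lever fully shut so that it lies in line with the arm; until it is clamped, the arm slips back home by its own weight if let go. Do not shut the lever with the arm off the mark, leave the platter, spoon and wine glasses undisturbed, and finish still gripping the arm at its mark with the lever shut: do not let go.

Things in the scene. Friction and masses are not known exactly. Their poses are not given: they have to be found in the camera images.
- lamp: Serving lamp standing fixed on the counter: round dark foot 170 mm across (origin at the centre of its underside), pillar, and on it a boom that slopes up at 20 degrees (0.35 rad). Its x axis is the level direction in which the boom points, z is up; the cam lever is on its -y side. The boom's 26 mm square silver outer tube ends in a black collar 32 mm square and 40 mm long, with an ear for the cam that reaches 35 mm to the -y side
- collar_mouth (a point): Point on the boom's axis at the outer face of the black collar, 160 mm ahead of the lamp's origin and 173 mm above the counter. Its x axis runs out and up along the boom, y is level across it, z is square to the boom, up. The sliding arm, 20 mm square steel, comes out here along x
- end_block_inner (a point): Point on the arm's axis at the inner face (towards the collar) of the black end block, 20 mm thick along the arm, 50 mm wide (y) and 30 mm high (z), fixed on the arm. It stands 45 mm from the collar's face with the arm home and 90 mm from it at the mark. The block's wings stick out 15 mm past the arm on both sides, so that a finger beside the arm can hook behind it and draw the arm out. Beyond the block hangs the copper lamp shade, 104 mm across. Axes as collar_mouth
- length_mark (a point): Collar-side edge of the orange band (6 mm long) painted round the arm, on the arm's axis. It is hidden in the collar with the arm home; the arm is at its length when this edge is level with the collar's face (at collar_mouth), the whole band just showing
- lamp_arm (a joint): How far the arm is drawn out, m: 0 = home (where it starts and slips back to), 0.045 = at the orange mark, 0.09 = end of travel. Arm with lamp about 0.6 kg: its weight pulls it home along the boom with about 2 N while the lever is open; the shut lever clamps it
- cam_lever (a joint): Angle of the red cam lever, rad: 0 = shut, in line with the arm; starts about 0.32 to 0.41 open (limit 0.45). It swings in the plane of the boom about a pin square to it, 16 mm behind the collar's face and 19.7 mm to the -y side of the boom's axis; opening swings its tip to -y. It stays where it is put; about 2.5 N at the tip moves it
- lever_tip (a point): End of the red lever, 104 mm from its pin, mid-width (12 mm) and mid-thickness (10 mm), 19.5 mm above the boom's axis, so clear over the arm. Shut, the lever lies along the arm's top, tip 88 mm from the collar, its -y edge flush with the arm's -y side: one finger on the arm's +y side, one on the lever's -y edge squeeze it shut and grip both. Open 0.36, that edge is 47 mm off the axis
- platter: Bystander: loose round silver platter 236 mm across, 16 mm high, under the lamp; origin at the centre of its underside
- glass1_center (a point): Bystander: loose wine glass 155 mm high, 72 mm across; point half-way up it; z is up along the stem
- glass2_center (a point): Bystander: the other wine glass, the same
- spoon_grip (a point): Bystander: loose steel spoon 200 mm long lying on the counter; point in the middle of its handle
Mind the look-alikes: they are no part of the job. Leave any yellow look-alike of the part that bears glass1_center alone.

How it is judged:
By the outcome, as a careful person would: the job done as asked, in the order asked, and still so for the second after the job is handed in, while the arm keeps its last pose, push and grip.
It also fails if it takes over 38 s, if anything falls off the work surface, if the arm or the gripper's body presses on something with over 40 N, if the wrist force passes 120 N, or if a joint passes its speed limit or range.

## Robot

A 6-joint arm with a two-finger parallel gripper is mounted at the origin on the work surface. World frame = base frame: x ahead of the robot, y to its left, z up, the work surface at z = 0. Lengths are in m, angles in degrees, forces in N, time in s.
With the tool pointing down it reaches from about 0.4 to 0.825 m from the base axis. Payload 7 kg.
Tool frame: the origin (TCP) lies at the centre of the arm's flange, where the gripper is bolted on; the fingertips stand 178 mm ahead of it and the grasp point (between the pads) lies 159 mm ahead of it (tip_reach is the distance from the TCP to the fingertips, in m); z points along the fingers, y is the line along which they close (so a half turn about z gives the same grasp; the last joint's range is limited). The gripper opens to 88 mm and grips with 3 to 60 N. Pads are 19 mm wide; open, the fingers measure 130 mm over their backs; the gripper's body (78 mm by 193 mm) begins 47 mm behind the grasp point.
Start: joints at [-50.013, 20.546, 0.682, 0, -70.136, -16.507], TCP at [0.269, -0.619, 0.405] pointing down, gripper open.
Joint ranges: [-176.03, 176.03], [-82.01, 121.73], [-58.28, 71.71], [-173.87, 95.51], [-174.79, -0.11], [-173.66, 173.66]. Speed limits (degrees/s): [136.94, 136.94, 172.46, 180, 180, 180].

## Interface

Orientations are given as [roll, pitch, yaw] about the fixed x, y, z axes, in that order (R = Rz(yaw) Ry(pitch) Rx(roll)).
In Python, from plant import * gives the robot as it stands.
- The arm moves only by the shell command python3 -m handwheel 'ROWS'. ROWS is JSON, a list of rows, each a list of 7 numbers: the opening, from -1 (shut) to 1 (fully open), then the shift along the tool's x, y, z as a fraction of full scale, then the turn, a rotation vector about the tool's x, y, z as a fraction of full scale. A call has 1 to 5 rows; each row shifts and turns the commanded pose from where the row before left it, along the tool's axes as they then stand; what a row does not reach is not made up. Full scale, the value 1, is 0.025 m for a shift and 6 degrees for a turn. A row lasts 1/8 s, in which the tool goes at most 62.5 mm and 10.7 degrees, less where a joint would pass 70% of its speed; a pose out of reach is approached as far as the arm can. A call with a number of a shift or a turn outside -1 to 1 is refused whole. A call with a gripper value outside its range is refused whole. The fingers move at their own pace and stop on an object; the grip force is fixed at half the most. Time passes only in rows, so rows that do not move let the fingers close. It gives the time, the measured TCP pose, the force, the opening and the grip force at its end, in the units of the state.
- get_obs(): the state, without advancing time (a new reading comes with each control period).
- snapshot(name): name is "side" or "top"; returns a dict with "color" (480x640x3 uint8, red, green, blue), "fx", "fy", "cx", "cy" (pixels), "R" (3x3) and "t" (3): a world point X has camera coordinates R X + t. Camera axes: x right, y down, z forward; pixel columns grow to the right and rows downward; lengths in m; the calibration is good to about 2 mm. A picture is of the moment at which its call begins. There is no depth.
- close_job(): hands the job in; it is judged then, once.
The state is a dict: "clock": time; "joint_pos": joint angles; "qvel": joint speeds; "tau": joint torques, N m; "tool_pos": TCP position; "orientation": TCP orientation; "force": force on the tool from outside, world axes, zero at the start; "moment": the same for the moment, N m; "opening": finger opening in m; "gripper_force": force on a finger pad.
Only numpy, scipy, OpenCV 4.12 (cv2) and the standard library are available. Lean on these libraries where they do the work, as an engineer would, in place of code of your own. Each camera call takes 0.05 s, during which the arm holds its last target. There are 200 camera calls.

## Working session

There is one attempt and no reset: what is moved stays moved. The work goes in short steps, Python scripts to look and compute and a shell command to move; the robot and the scene stay as the last step left them, time stands still between calls to the robot, and variables do not carry over. Pictures are saved under pics/ and viewed, at most 10 in all, crops included, and the job is handed in when it is done.

```bash
mkdir -p pics; ls
python3 - <<'E'
from plant import *
import cv2
for n in("top","side"):
    s=snapshot(n); cv2.imwrite(f"pics/{n}0.png",s["color"][:,:,::-1]); print(n,s["fx"],s["cx"],s["cy"],s["R"],s["t"])
print(get_obs())
E
```

```text
pics
top 506.16694371170604 315.17954442616394 239.31152151423686 [[ 5.91357763e-04 -9.99989264e-01 -4.59582789e-03]
 [-9.93867347e-01 -7.95304880e-05 -1.10578888e-01]
 [ 1.10577335e-01  4.63303496e-03 -9.93856724e-01]] [-0.06443895  0.61407517  0.98096163]
side 519.4336486055319 316.1088654559719 237.0329199227698 [[-0.99033027 -0.13740324  0.01913915]
 [-0.10835633  0.67996133 -0.72519756]
 [ 0.08663061 -0.72025894 -0.68827479]] [0.57245989 0.1884646  0.79721943]
{'clock': 0.1, 'joint_pos': array([-5.00136864e+01,  2.05876138e+01,  6.38893212e-01, -1.72202535e-02,
       -7.01356524e+01, -1.65088533e+01]), 'qvel': array([ 0.04044284, -0.05274058,  0.1781963 ,  0.07490183, -0.02451513,
        0.09943638]), 'tau': array([-1.32976253e-03, -5.84163773e+01,  2.93752724e+01,  7.01558366e+00,
        1.01398284e-02, -7.85833572e-05]), 'tool_pos': array([ 0.26886157, -0.61895707,  0.40381362]), 'orientation': array([ 1.79914505e+02, -8.45621827e-03, -1.56528397e+02]), 'force': array([0.28728946, 0.16838969, 0.84654458]), 'moment': array([ 0.00396607, -0.02054608,  0.03202493]), 'gripper_force': 0.0, 'opening': 0.08754586104983522}
```

View pics/top0.png

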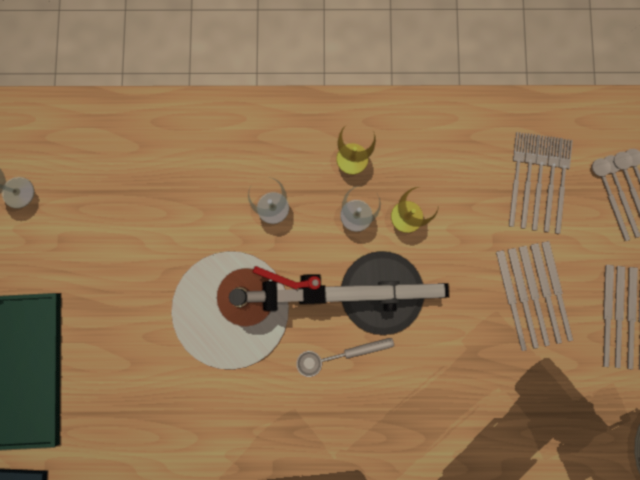

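View pics/side0.png

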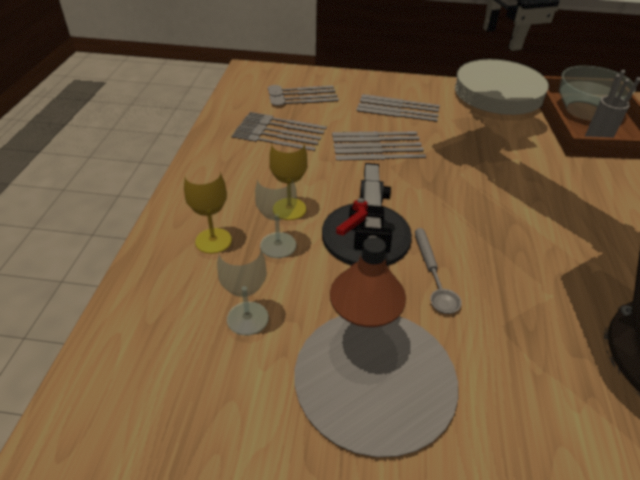

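```bash
cat > h.py <<'E'
from plant import *
import cv2, numpy as np
from scipy.spatial.transform import Rotation as Ro
def ray(s,u,v):
    d=s["R"].T@np.array([(u-s["cx"])/s["fx"],(v-s["cy"])/s["fy"],1]); return -s["R"].T@s["t"],d
def onz(s,uv,z):
    o,d=ray(s,*uv); return o+d*(z-o[2])/d[2]
def two(a,p,b,q):
    o1,d1=ray(a,*p);o2,d2=ray(b,*q)
    k=np.linalg.lstsq(np.c_[d1,-d2],o2-o1,rcond=None)[0]
    x,y=o1+k[0]*d1,o2+k[1]*d2
    return (x+y)/2,np.linalg.norm(x-y)
E
python3 - <<'E'
from h import *
t=snapshot("top"); c=t["color"].astype(int); s=snapshot("side")
g=c.max(2)
m=((g<75)).astype(np.uint8); m[:, :335]=0; m[:,430:]=0; m[:245]=0; m[340:]=0
p=cv2.findNonZero(m); (u,v),r=cv2.minEnclosingCircle(p); print("foot",u,v,r,onz(t,(u,v),.01))
print("foot r m",r*(1.0/506))
def red(i):
    i=i.astype(int); return ((i[:,:,0]>110)&(i[:,:,1]<45)&(i[:,:,2]<45)).astype(np.uint8)
for n,i in(("top",t),("side",s)):
    k=red(i["color"]); q=cv2.findNonZero(k)[:,0]; print(n,len(q),q[q[:,0].argmin()],q[q[:,0].argmax()])
b=((g<40)).astype(np.uint8)
n,l,st,ce=cv2.connectedComponentsWithStats(b[270:315,225:340])
for i in range(1,n):
    if st[i,4]>40: print("black",st[i]+[225,270,0,0,0],ce[i]+[225,270])
cv2.imwrite("pics/crop.png",np.hstack([cv2.resize(t["color"][240:340,220:460,::-1],None,fx=1.66,fy=3,interpolation=2)*1]) if 0 else cv2.resize(t["color"][245:335,225:345,::-1],None,fx=6,fy=6,interpolation=cv2.INTER_CUBIC))
cv2.imwrite("pics/crops.png",cv2.resize(s["color"][150:290,310:430,::-1],None,fx=4,fy=4,interpolation=cv2.INTER_CUBIC))
E
```

```text
foot 382.3148193359375 293.3148193359375 42.21794891357422 [ 0.50661526 -0.20028591  0.01      ]
foot r m 0.08343468164737987
top 365 [253 270] [319 280]
side 112 [339 227] [364 212]
black [263 281  14  30 355] [269.64788732 295.9971831 ]
black [300 286  25  18 325] [313.53230769 295.71384615]
```

View pics/crop.png

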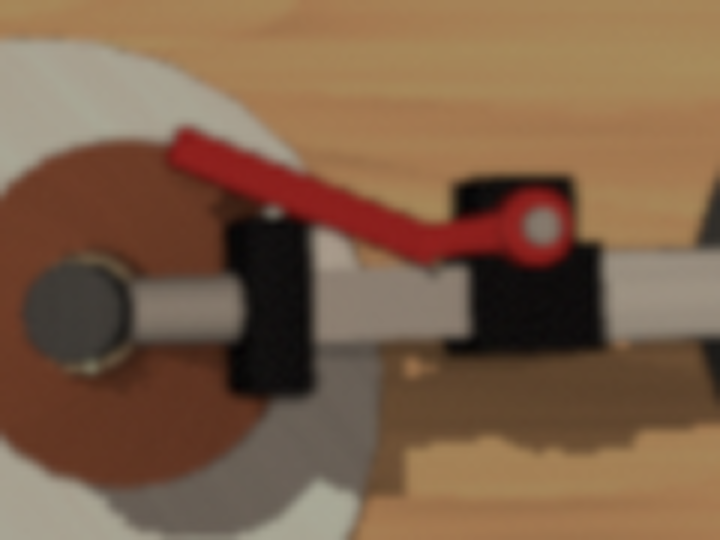

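View pics/crops.png

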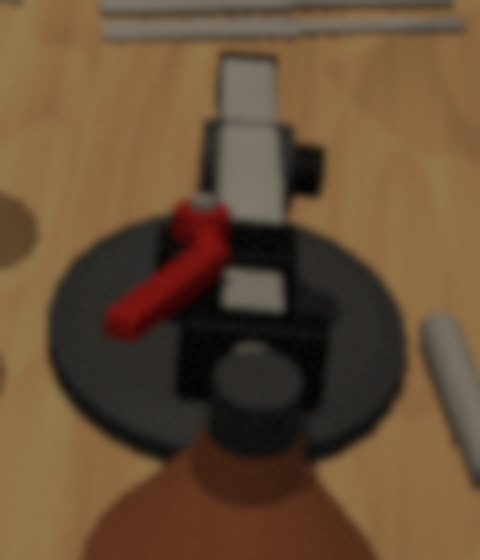

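Run:
```python
from h import *
t=snapshot("top"); s=snapshot("side")
F=onz(t,(382.3,293.3),.01)
C=onz(t,(303.3,294.7),.188); B=onz(t,(277,296.3),.2025)
P=onz(t,(315.3,282.7),.168+.026)
print("foot",F,"collar",C,"block",B,"pin",P)
print("tip",two(t,(255,270),s,(340.5,231)))
print("tip-end of top knob",two(t,(225+78/6,245+310/6),s,(310+258/4,150+380/4)))
d=C-F;print("yaw foot-collar",np.degrees(np.arctan2(d[1],d[0])),np.hypot(*d[:2])); d=B-C;print(np.degrees(np.arctan2(d[1],d[0])),np.hypot(*d[:2]))
# boom tail end
T=onz(t,(446,290.5),.115);d=B-T;print(T,np.degrees(np.arctan2(d[1],d[0])))
# side view reprojections
for X in(C,B,P,F):
    q=s["R"]@X+s["t"];print(q[:2]/q[2]*s["fx"]+[s["cx"],s["cy"]])
```

```text
foot [ 0.50664511 -0.2002563   0.01      ] collar [ 0.50341062 -0.04506658  0.188     ] block [ 0.50073528 -0.00208552  0.2025    ] pin [ 0.52334257 -0.06522301  0.194     ]
tip (array([0.5446134 , 0.03272848, 0.21965235]), np.float64(0.002774168033633257))
tip-end of top knob (array([0.50074335, 0.05855921, 0.22627135]), np.float64(0.0011954489272482166))
yaw foot-collar 91.19399489434834 0.1552234225358038
93.56176328748192 0.043064244547464055
[ 0.51129673 -0.30291116  0.115     ] 92.0107271032936
[374.55875017 213.94569477]
[375.78124375 226.63735858]
[362.04160697 200.425424  ]
[368.35734667 231.80275979]
```

```bash
cat >> h.py <<'E'
h=np.radians(91.7); M=np.array([.5024,-.040,.173])
H=np.array([np.cos(h),np.sin(h),0]); Y=np.array([-H[1],H[0],0]); a=np.radians(20)
U=np.cos(a)*H+np.array([0,0,np.sin(a)]); Nn=np.cross(U,Y)
RT=Ro.from_matrix(np.c_[-U,Y,-Nn])
def pose():
    o=get_obs(); return o["tool_pos"],Ro.from_euler("xyz",o["orientation"],degrees=True),o
def tcp(x,y,z): return M+U*x+Y*y+Nn*(z+.159)
def plan(x,y,z,n):   # rows to the boom-frame grasp point target
    p,R,o=pose(); w=(R.inv()*RT).as_rotvec(degrees=True); D=tcp(x,y,z)-p
    for i in range(n):
        print(np.round(np.r_[R.inv().apply(D/n)/.025,w/n/6],2).tolist()); R=R*Ro.from_rotvec(w/n,degrees=True)
def where():
    p,R,o=pose(); d=p-M-Nn*0
    e=p+R.apply([0,0,.159])-M
    print("boom xyz mm",np.round([e@U*1e3,e@Y*1e3,e@Nn*1e3],1),"rot err",np.round((R.inv()*RT).as_rotvec(degrees=True),2),
     "F xyz boom",np.round([o["force"]@U,o["force"]@Y,o["force"]@Nn],1),"open",round(o["opening"]*1e3,1),"t",o["clock"],"J",np.round(o["joint_pos"],0).tolist())
E
python3 -c "
from h import *
where();plan(.024,-.030,.09,28)"
```

```text
boom xyz mm [-512.6  250.6  263.6] rot err [-11.87 -17.56 -67.5 ] F xyz boom [ 0.2 -0.8  0.3] open 87.8 t 0.3 J [-50.0, 21.0, 1.0, -0.0, -70.0, -17.0]
[-0.64, 0.53, -0.02, -0.07, -0.1, -0.4]
[-0.66, 0.5, -0.0, -0.07, -0.1, -0.4]
[-0.68, 0.47, 0.01, -0.07, -0.1, -0.4]
[-0.7, 0.44, 0.02, -0.07, -0.1, -0.4]
[-0.72, 0.41, 0.03, -0.07, -0.1, -0.4]
[-0.74, 0.38, 0.04, -0.07, -0.1, -0.4]
[-0.75, 0.35, 0.05, -0.07, -0.1, -0.4]
[-0.77, 0.32, 0.06, -0.07, -0.1, -0.4]
[-0.78, 0.28, 0.07, -0.07, -0.1, -0.4]
[-0.79, 0.25, 0.08, -0.07, -0.1, -0.4]
[-0.8, 0.22, 0.09, -0.07, -0.1, -0.4]
[-0.8, 0.18, 0.1, -0.07, -0.1, -0.4]
[-0.81, 0.15, 0.11, -0.07, -0.1, -0.4]
[-0.81, 0.11, 0.12, -0.07, -0.1, -0.4]
[-0.82, 0.08, 0.13, -0.07, -0.1, -0.4]
[-0.82, 0.04, 0.14, -0.07, -0.1, -0.4]
[-0.82, 0.01, 0.15, -0.07, -0.1, -0.4]
[-0.81, -0.03, 0.16, -0.07, -0.1, -0.4]
[-0.81, -0.06, 0.17, -0.07, -0.1, -0.4]
[-0.81, -0.1, 0.18, -0.07, -0.1, -0.4]
[-0.8, -0.14, 0.18, -0.07, -0.1, -0.4]
[-0.79, -0.17, 0.19, -0.07, -0.1, -0.4]
[-0.78, -0.2, 0.2, -0.07, -0.1, -0.4]
[-0.77, -0.24, 0.21, -0.07, -0.1, -0.4]
[-0.76, -0.27, 0.21, -0.07, -0.1, -0.4]
[-0.74, -0.31, 0.22, -0.07, -0.1, -0.4]
[-0.73, -0.34, 0.22, -0.07, -0.1, -0.4]
[-0.71, -0.37, 0.23, -0.07, -0.1, -0.4]
```

```bash
H="python3 -m handwheel"
$H '[[1,-0.64,0.53,-0.02,-0.07,-0.1,-0.4],[1,-0.66,0.5,0,-0.07,-0.1,-0.4],[1,-0.68,0.47,0,-0.07,-0.1,-0.4],[1,-0.7,0.44,0.02,-0.07,-0.1,-0.4],[1,-0.72,0.41,0.03,-0.07,-0.1,-0.4]]'
$H '[[1,-0.74,0.38,0.04,-0.07,-0.1,-0.4],[1,-0.75,0.35,0.05,-0.07,-0.1,-0.4],[1,-0.77,0.32,0.06,-0.07,-0.1,-0.4],[1,-0.78,0.28,0.07,-0.07,-0.1,-0.4],[1,-0.79,0.25,0.08,-0.07,-0.1,-0.4]]'
$H '[[1,-0.8,0.22,0.09,-0.07,-0.1,-0.4],[1,-0.8,0.18,0.1,-0.07,-0.1,-0.4],[1,-0.81,0.15,0.11,-0.07,-0.1,-0.4],[1,-0.81,0.11,0.12,-0.07,-0.1,-0.4],[1,-0.82,0.08,0.13,-0.07,-0.1,-0.4]]'
$H '[[1,-0.82,0.04,0.14,-0.07,-0.1,-0.4],[1,-0.82,0,0.15,-0.07,-0.1,-0.4],[1,-0.81,-0.03,0.16,-0.07,-0.1,-0.4],[1,-0.81,-0.06,0.17,-0.07,-0.1,-0.4],[1,-0.81,-0.1,0.18,-0.07,-0.1,-0.4]]'
python3 -c "
from h import *
where();plan(.024,-.030,.09,8)"
```

```text
clock: 0.92
tool_pos: [0.3168, -0.5254, 0.4068]
orientation: [178.2, 3.2, -144.4]
force: [0.7, -0.3, -0.4]
opening: 0.0876
gripper_force: 0.0
clock: 1.55
tool_pos: [0.3643, -0.4332, 0.4083]
orientation: [177.1, 6.7, -132.5]
force: [0.6, -0.3, -0.7]
opening: 0.0875
gripper_force: 0.0
clock: 2.17
tool_pos: [0.4118, -0.3409, 0.41]
orientation: [176.8, 10.4, -120.5]
force: [0.5, -1.6, 0.4]
opening: 0.0874
gripper_force: 0.0
clock: 2.8
tool_pos: [0.4595, -0.2486, 0.411]
orientation: [177.3, 14.0, -108.4]
force: [-0.1, 0.7, 0.1]
opening: 0.0876
gripper_force: 0.0
boom xyz mm [-129.6   42.9  136.5] rot err [ -3.2   -5.47 -19.4 ] F xyz boom [ 0.7  0.  -0.1] open 87.6 t 2.8 J [-13.0, 8.0, -10.0, -15.0, -74.0, -0.0]
[-0.8, -0.13, 0.17, -0.07, -0.11, -0.4]
[-0.79, -0.17, 0.18, -0.07, -0.11, -0.4]
[-0.78, -0.2, 0.19, -0.07, -0.11, -0.4]
[-0.77, -0.23, 0.2, -0.07, -0.11, -0.4]
[-0.75, -0.27, 0.2, -0.07, -0.11, -0.4]
[-0.74, -0.3, 0.21, -0.07, -0.11, -0.4]
[-0.72, -0.33, 0.22, -0.07, -0.11, -0.4]
[-0.71, -0.36, 0.22, -0.07, -0.11, -0.4]
```

```bash
H="python3 -m handwheel"
$H '[[1,-0.8,-0.13,0.17,-0.07,-0.11,-0.4],[1,-0.79,-0.17,0.18,-0.07,-0.11,-0.4],[1,-0.78,-0.2,0.19,-0.07,-0.11,-0.4],[1,-0.77,-0.23,0.2,-0.07,-0.11,-0.4],[1,-0.75,-0.27,0.2,-0.07,-0.11,-0.4]]' >/dev/null
$H '[[1,-0.74,-0.3,0.21,-0.07,-0.11,-0.4],[1,-0.72,-0.33,0.22,-0.07,-0.11,-0.4],[1,-0.71,-0.36,0.22,-0.07,-0.11,-0.4],[1,0,0,0,0,0,0]]' >/dev/null
python3 -c "
from h import *
where();plan(.024,-.030,.09,1)
for n in('top','side'):
  s=snapshot(n); c=s['color'][:,:,::-1]; c=c[200:380,200:440] if n=='top' else c[80:320,240:480]
  cv2.imwrite(f'pics/hov{n}.png',cv2.resize(c,None,fx=2.5,fy=2.5,interpolation=2))
a=cv2.imread('pics/hovtop.png');b=cv2.imread('pics/hovside.png')
k=np.zeros((600,800,3),np.uint8);a=cv2.resize(a,(400,300));k[:300,:400]=a;k[:400,400:]=cv2.resize(b,(400,400));cv2.imwrite('pics/hov.png',k)"
```

```text
boom xyz mm [ 23.5 -30.2  89.3] rot err [ 0.2  -0.16 -0.23] F xyz boom [-0.6  0.7 -0.3] open 87.7 t 3.925 J [1.0, 10.0, -5.0, -20.0, -76.0, 6.0]
[-0.0, 0.03, -0.03, 0.03, -0.03, -0.04]
```

View pics/hovside.png

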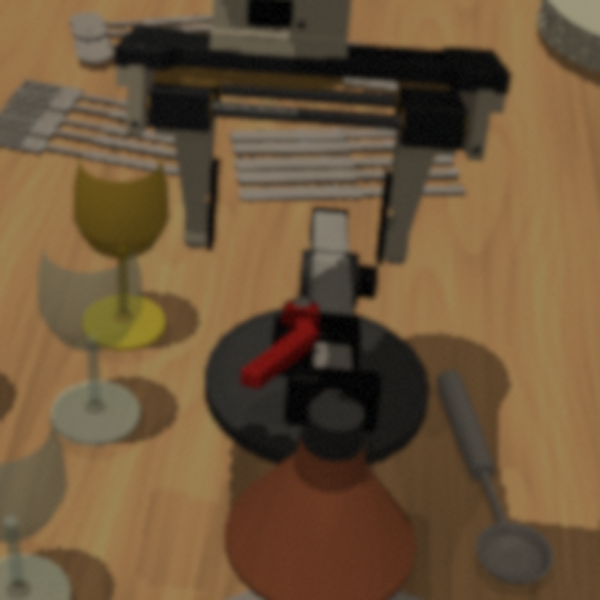

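```bash
H="python3 -m handwheel"
$H '[[1,0,0.1,0.6,0.03,-0.03,-0.04],[1,0,0,0.6,0,0,0],[1,0,0,0.6,0,0,0],[1,0,0,0.6,0,0,0],[1,0,0,0.5,0,0,0]]'
python3 -c "from h import *;where()"
$H '[[1,0,0,0.35,0,0,0],[1,0,0,0,0,0,0]]'
python3 -c "
from h import *
where()
for n in('top','side'):
  s=snapshot(n); c=s['color'][:,:,::-1]; c=c[230:350,220:380] if n=='top' else c[120:280,300:460]
  cv2.imwrite(f'pics/in{n}.png',cv2.resize(c,None,fx=3.75,fy=3.75,interpolation=2))"
```

```text
clock: 4.65
tool_pos: [0.5309, -0.0778, 0.3453]
orientation: [179.9, 20.0, -88.4]
force: [1.0, 0.4, 0.2]
opening: 0.0881
gripper_force: 0.0
boom xyz mm [ 22.6 -27.3  16.2] rot err [ 0.01 -0.01 -0.14] F xyz boom [ 0.4 -1.   0.1] open 88.1 t 4.65 J [3.0, 12.0, -12.0, -22.0, -67.0, 7.0]
clock: 4.9
tool_pos: [0.5308, -0.075, 0.3377]
orientation: [179.9, 20.0, -88.4]
force: [0.5, 0.6, 0.2]
opening: 0.0876
gripper_force: 0.0
boom xyz mm [ 22.6 -27.3   8. ] rot err [ 0.04 -0.01 -0.13] F xyz boom [ 0.6 -0.5 -0. ] open 87.6 t 4.9 J [4.0, 13.0, -12.0, -22.0, -66.0, 7.0]
```

View pics/inside.png

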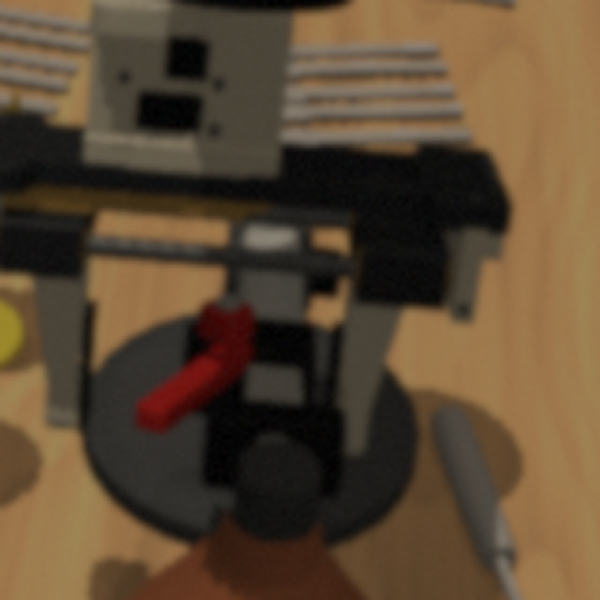

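```bash
H="python3 -m handwheel"; w(){ python3 -c "from h import *;where()"|cut -d'J' -f1; }
$H '[[1,-0.2,-0.08,0,0,0,0],[1,-0.2,0,0,0,0,0],[1,0,0,0,0,0,0]]'>/dev/null;w
$H '[[1,-0.06,0,0,0,0,0],[1,0,0,0,0,0,0]]'>/dev/null;w
$H '[[1,-0.06,0,0,0,0,0],[1,0,0,0,0,0,0]]'>/dev/null;w
$H '[[1,-0.06,0,0,0,0,0],[1,0,0,0,0,0,0]]'>/dev/null;w
$H '[[1,-0.06,0,0,0,0,0],[1,0,0,0,0,0,0]]'>/dev/null;w
$H '[[1,-0.06,0,0,0,0,0],[1,0,0,0,0,0,0]]'>/dev/null;w
$H '[[1,-0.06,0,0,0,0,0],[1,0,0,0,0,0,0]]'>/dev/null;w
$H '[[1,-0.06,0,0,0,0,0],[1,0,0,0,0,0,0]]'>/dev/null;w
```

```text
boom xyz mm [ 33.1 -29.7   9. ] rot err [-0.06 -0.01 -0.09] F xyz boom [0.3 0.6 0.3] open 88.1 t 5.375 
boom xyz mm [ 34.  -29.6   8.8] rot err [-0.03 -0.04 -0.12] F xyz boom [-1.4 -1.3  0.9] open 87.5 t 5.625 
boom xyz mm [ 35.6 -29.6   8.8] rot err [-0.03 -0.02 -0.12] F xyz boom [-2.7  0.7  1.1] open 87.6 t 5.875 
boom xyz mm [ 37.2 -29.5   8.7] rot err [-0.03 -0.01 -0.12] F xyz boom [-1.9 -0.1  1.4] open 87.7 t 6.125 
boom xyz mm [ 38.8 -29.6   8.7] rot err [-0.03 -0.   -0.12] F xyz boom [-1.7  0.2  0.9] open 87.7 t 6.375 
boom xyz mm [ 40.3 -29.5   8.6] rot err [-0.02 -0.01 -0.13] F xyz boom [-1.  -0.1  1.5] open 87.8 t 6.625 
boom xyz mm [ 41.8 -29.5   8.6] rot err [-0.03 -0.01 -0.13] F xyz boom [-1.7 -0.2  0.2] open 87.5 t 6.875 
boom xyz mm [ 43.3 -29.5   8.6] rot err [-0.03 -0.01 -0.13] F xyz boom [-2.2  0.2  1.3] open 87.8 t 7.125
```

```bash
H="python3 -m handwheel"; w(){ python3 -c "from h import *;where()"|cut -d'J' -f1; }
$H '[[1,-0.3,0,0,0,0,0],[1,-0.3,0,0,0,0,0],[1,-0.3,0,0,0,0,0],[1,-0.3,0,0,0,0,0],[1,0,0,0,0,0,0]]'>/dev/null;w
$H '[[1,-0.2,0,0,0,0,0],[1,0,0,0,0,0,0]]'>/dev/null;w
python3 -c "
from h import *
for n in('top','side'):
  s=snapshot(n); C=s['color']; c=C.astype(int)
  o=(c[:,:,0]>130)&(c[:,:,2]<60)&(c[:,:,1]>50)&(c[:,:,1]<c[:,:,0]*.7); q=np.argwhere(o)
  q=q[(q[:,0]>180)&(q[:,0]<310)]; print(n,len(q),q.mean(0) if len(q) else 0)
  c=C[:,:,::-1]; c=c[255:325,240:340] if n=='top' else c[150:270,320:440]
  cv2.imwrite(f'pics/m{n}.png',cv2.resize(c,(400,280) if n=='top' else (400,400),interpolation=2))
k=np.zeros((400,800,3),np.uint8);k[:280,:400]=cv2.imread('pics/mtop.png');k[:,400:]=cv2.imread('pics/mside.png');cv2.imwrite('pics/m.png',k)"
```

```text
boom xyz mm [ 74.  -29.6   8.7] rot err [-0.04  0.   -0.07] F xyz boom [-2.   0.   1.1] open 87.5 t 7.75 
boom xyz mm [ 78.5 -29.7   8.7] rot err [-0.04 -0.   -0.12] F xyz boom [-1.4  0.4  1.9] open 87.3 t 8.0 
top 0 0
side 0 0
```

View pics/m.png

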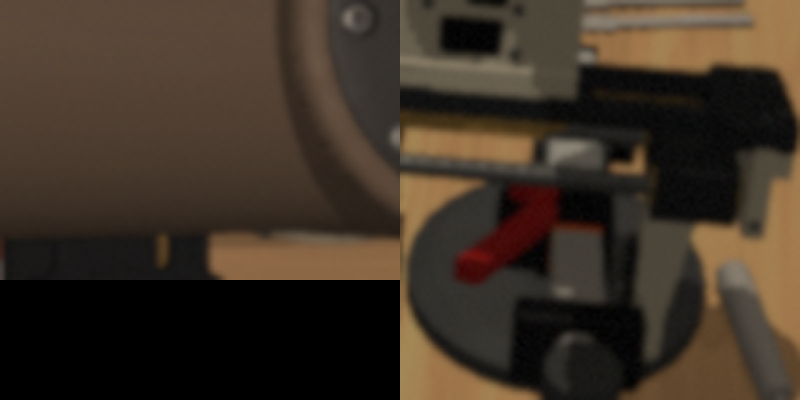

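```bash
cat > prof.py <<'E'
from h import *
s=snapshot('side'); c=s['color'].astype(float)
def pr(x,y,z):
    q=s["R"]@(M+U*x+Y*y+Nn*z)+s["t"]; return np.round(q[:2]/q[2]*s["fx"]+[s["cx"],s["cy"]],2)
for x in(0,.003,.006,.02,.09): print(x,pr(x,0,.010))
print("block top",pr(.09,0,.015),pr(.09,.025,.015),pr(.09,-.025,.015))
u=int(pr(0,0,.01)[0]); 
for r in range(208,248): print(r,c[r,u-2:u+5].mean(0).round().tolist(), end=' ' if r%3 else '\n')
E
python3 prof.py
python3 -c "
import cv2
from plant import *
c=snapshot('side')['color'][195:255,345:405,::-1];cv2.imwrite('pics/z.png',cv2.resize(c,None,fx=9,fy=9,interpolation=0))"
```

```text
0 [374.75 217.7 ]
0.003 [374.77 218.45]
0.006 [374.79 219.21]
0.02 [374.87 222.83]
0.09 [375.34 243.01]
block top [375.73 239.44] [395.42 241.18] [356.14 237.71]
208 [7.0, 6.0, 6.0] 209 [6.0, 5.0, 6.0] 210 [4.0, 5.0, 5.0]
211 [5.0, 5.0, 4.0] 212 [6.0, 5.0, 5.0] 213 [5.0, 5.0, 5.0]
214 [6.0, 6.0, 6.0] 215 [10.0, 6.0, 6.0] 216 [27.0, 11.0, 7.0]
217 [51.0, 20.0, 9.0] 218 [70.0, 33.0, 21.0] 219 [75.0, 48.0, 38.0]
220 [70.0, 57.0, 49.0] 221 [67.0, 61.0, 54.0] 222 [66.0, 62.0, 55.0]
223 [66.0, 62.0, 54.0] 224 [67.0, 62.0, 55.0] 225 [67.0, 62.0, 55.0]
226 [67.0, 62.0, 55.0] 227 [67.0, 62.0, 55.0] 228 [67.0, 62.0, 56.0]
229 [67.0, 62.0, 56.0] 230 [67.0, 63.0, 56.0] 231 [67.0, 63.0, 55.0]
232 [67.0, 63.0, 55.0] 233 [68.0, 63.0, 55.0] 234 [68.0, 63.0, 56.0]
235 [68.0, 63.0, 56.0] 236 [69.0, 63.0, 56.0] 237 [69.0, 64.0, 57.0]
238 [67.0, 62.0, 55.0] 239 [60.0, 55.0, 49.0] 240 [44.0, 41.0, 36.0]
241 [23.0, 22.0, 19.0] 242 [10.0, 9.0, 9.0] 243 [7.0, 6.0, 7.0]
244 [7.0, 6.0, 6.0] 245 [7.0, 7.0, 7.0] 246 [9.0, 8.0, 8.0]
247 [9.0, 8.0, 8.0]
```

View pics/z.png

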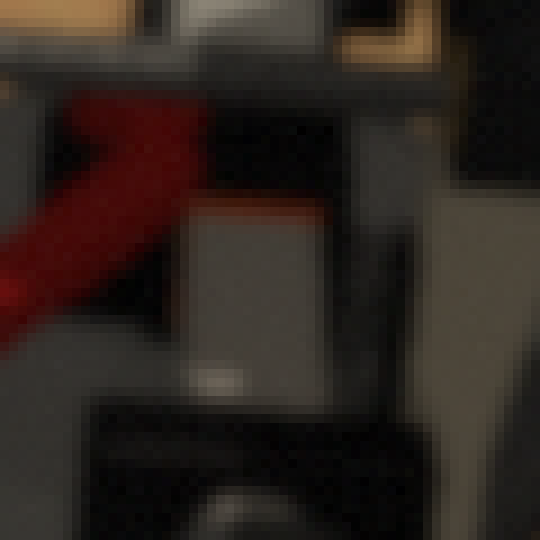

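Run:
```python
from h import *
s=snapshot('side'); A=cv2.imread('pics/side0.png')[:,:,::-1].astype(float); B=s['color'].astype(float)
def pr(x,y,z):
    q=s["R"]@(M+U*x+Y*y+Nn*z)+s["t"]; return q[:2]/q[2]*s["fx"]+[s["cx"],s["cy"]]
print("pred",[pr(x,0,.015)[1].round(2) for x in(.045,.09,.092,.088)],"collar top face edge",pr(0,0,.016)[1].round(2))
for im in(A,B):
    p=im[:,373:380,1].mean(1); pr_=p[205:250]; print(p[205:250].round().astype(int).tolist())
    f=lambda r0,r1:[ (r+(h-p[r])/(p[r+1]-p[r])).round(2) for r in range(r0,r1) for h in[(p[r0:r1].max()+p[r0:r1].min())/2] if (p[r]-h)*(p[r+1]-h)<0]
    print(f(208,247))
# knob top: two-view not available; side-only right edge rows of block
```

```text
pred [np.float64(226.22), np.float64(239.44), np.float64(240.07), np.float64(238.82)] collar top face edge 213.81
[76, 42, 16, 10, 9, 8, 7, 9, 12, 12, 13, 22, 48, 77, 96, 102, 103, 103, 104, 104, 101, 91, 67, 37, 15, 10, 13, 16, 14, 14, 21, 34, 40, 41, 41, 42, 42, 43, 43, 42, 43, 42, 43, 42, 42]
[np.float64(217.25), np.float64(227.39)]
[25, 20, 12, 6, 6, 4, 5, 5, 6, 6, 7, 8, 19, 32, 46, 56, 60, 60, 61, 61, 61, 61, 61, 61, 61, 62, 62, 62, 63, 62, 62, 63, 63, 61, 55, 41, 22, 8, 5, 5, 6, 7, 7, 8, 17]
[np.float64(218.1), np.float64(240.41)]
```

```bash
H="python3 -m handwheel"; w(){ python3 -c "from h import *;where()"|cut -d'J' -f1; }
$H '[[0.8,0,0.18,0,0,0,0],[0.6,0,0.18,0,0,0,0],[0.6,0,0,0,0,0,0]]'>/dev/null;w
$H '[[0.45,0,0.13,0,0,0,0],[0.3,0,0.13,0,0,0,0],[0.3,0,0,0,0,0,0]]'>/dev/null;w
```

```text
boom xyz mm [ 78.1 -19.6   8.6] rot err [ 0.05 -0.01 -0.14] F xyz boom [-2.3  2.   0.6] open 70.8 t 8.625 
boom xyz mm [ 78.5 -14.2   8.8] rot err [-0.06  0.01 -0.12] F xyz boom [ 0.3 -1.6 -0.6] open 57.4 t 9.0
```

```bash
H="python3 -m handwheel"; w(){ python3 -c "from h import *;where()"|cut -d'J' -f1; }
$H '[[0.15,0,0.12,0,0,0,0],[0,0,0.12,0,0,0,0],[0,0,0,0,0,0,0]]'>/dev/null;w
python3 prof.py|tail -14
```

```text
boom xyz mm [77.9 -7.6  8.7] rot err [ 0.01 -0.04 -0.13] F xyz boom [-1.9 -0.1  0.9] open 44.1 t 9.375 
208 [7.0, 6.0, 5.0] 209 [4.0, 4.0, 4.0] 210 [6.0, 5.0, 5.0]
211 [9.0, 6.0, 5.0] 212 [12.0, 7.0, 7.0] 213 [10.0, 6.0, 6.0]
214 [11.0, 6.0, 7.0] 215 [13.0, 6.0, 5.0] 216 [28.0, 12.0, 8.0]
217 [51.0, 19.0, 9.0] 218 [69.0, 34.0, 22.0] 219 [73.0, 48.0, 38.0]
220 [69.0, 58.0, 49.0] 221 [67.0, 61.0, 54.0] 222 [66.0, 62.0, 54.0]
223 [66.0, 62.0, 55.0] 224 [67.0, 62.0, 56.0] 225 [67.0, 62.0, 55.0]
226 [67.0, 62.0, 55.0] 227 [67.0, 62.0, 55.0] 228 [67.0, 62.0, 55.0]
229 [67.0, 62.0, 56.0] 230 [67.0, 63.0, 55.0] 231 [67.0, 63.0, 56.0]
232 [67.0, 63.0, 55.0] 233 [67.0, 63.0, 56.0] 234 [68.0, 63.0, 56.0]
235 [75.0, 69.0, 61.0] 236 [90.0, 83.0, 74.0] 237 [102.0, 94.0, 84.0]
238 [97.0, 89.0, 80.0] 239 [75.0, 70.0, 61.0] 240 [48.0, 44.0, 40.0]
241 [26.0, 23.0, 21.0] 242 [12.0, 11.0, 10.0] 243 [12.0, 12.0, 10.0]
244 [16.0, 15.0, 14.0] 245 [20.0, 18.0, 17.0] 246 [20.0, 19.0, 17.0]
247 [17.0, 15.0, 14.0]
```

```bash
H="python3 -m handwheel"; w(){ python3 -c "from h import *;where()"|cut -d'J' -f1; }
$H '[[-0.15,-0.02,0.11,0,0,0,0],[-0.3,0,0.11,0,0,0,0],[-0.3,0,0,0,0,0,0]]'>/dev/null;w
$H '[[-0.4,0,0.05,0,0,0,0],[-0.45,0,0.02,0,0,0,0],[-0.45,0,0,0,0,0,0]]'>/dev/null;w
```

```text
boom xyz mm [78.  -1.3  8.6] rot err [ 0.1  -0.07 -0.14] F xyz boom [-5.2  3.8  3.2] open 31.2 t 9.8 
boom xyz mm [77.7 -0.4  8.6] rot err [ 0.02 -0.1  -0.14] F xyz boom [-8.2 -0.5  0.7] open 24.2 t 10.175
```

Run:
```python
from h import *
s=snapshot('side');c=s['color'].astype(float)
p=c[:,375:380].mean(1); print(p[214:222].round().tolist(),p[234:244,1].round().tolist())
cv2.imwrite('pics/z2.png',cv2.resize(s['color'][185:265,335:415,::-1],None,fx=7,fy=7,interpolation=2))
```

```text
[[21.0, 6.0, 7.0], [21.0, 5.0, 5.0], [30.0, 8.0, 6.0], [48.0, 16.0, 9.0], [65.0, 29.0, 19.0], [70.0, 42.0, 33.0], [68.0, 50.0, 43.0], [65.0, 52.0, 46.0]] [52.0, 53.0, 59.0, 69.0, 76.0, 68.0, 48.0, 24.0, 12.0, 11.0]
```

View pics/z2.png

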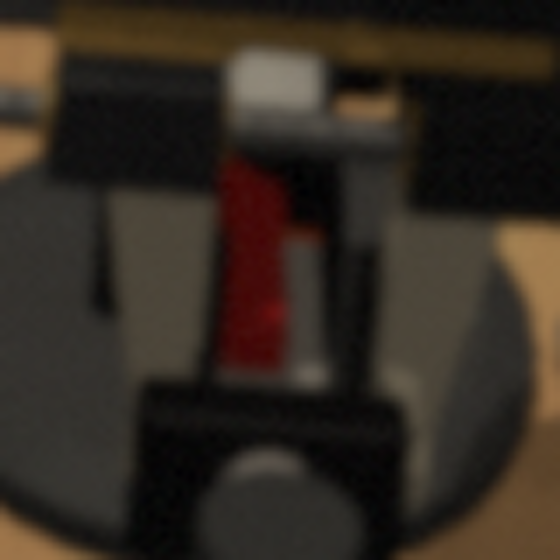

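```bash
H="python3 -m handwheel"; w(){ python3 -c "from h import *;where();o=get_obs();print(o['gripper_force'])"|cut -d'J' -f1; }
$H '[[-0.52,0,0,0,0,0,0],[-0.52,0,0,0,0,0,0]]'>/dev/null;w
$H '[[-0.6,0,0,0,0,0,0],[-0.6,0,0,0,0,0,0]]'>/dev/null;w
```

```text
boom xyz mm [77.6 -1.8  8.7] rot err [-0.14 -0.11 -0.13] F xyz boom [-9.2 -8.  -2.8] open 21.2 t 10.475 
10.790011463686824
boom xyz mm [77.6 -2.4  8.7] rot err [-0.19 -0.12 -0.12] F xyz boom [-9.6 -9.3 -6.1] open 19.9 t 10.725 
31.50153586640954
```

```bash
H="python3 -m handwheel"; w(){ python3 -c "from h import *;where();o=get_obs();print(o['gripper_force'])"|cut -d'J' -f1; }
$H '[[-1,0.01,-0.07,0,0,0,0],[-1,0,0,0,0,0,0],[-1,0,0,0,0,0,0],[-1,0,0,0,0,0,0]]'>/dev/null;w
python3 - <<'E'
from h import *
s=snapshot('side');c=s['color'].astype(float)
p=c[:,377:380].mean(1); print(p[214:222].round().tolist(),p[234:244,1].round().tolist())
cv2.imwrite('pics/z3.png',cv2.resize(s['color'][165:285,315:435,::-1],None,fx=5,fy=5,interpolation=2))
E
```

```text
boom xyz mm [77.7 -2.5  8.6] rot err [-0.02 -0.09 -0.12] F xyz boom [-6.2 -1.6 -1. ] open 19.3 t 11.225 
31.89332856796682
[[9.0, 7.0, 7.0], [9.0, 6.0, 6.0], [20.0, 8.0, 7.0], [42.0, 16.0, 9.0], [62.0, 30.0, 19.0], [69.0, 44.0, 34.0], [66.0, 53.0, 46.0], [63.0, 56.0, 49.0]] [59.0, 60.0, 67.0, 81.0, 89.0, 78.0, 53.0, 27.0, 11.0, 11.0]
```

View pics/z3.png

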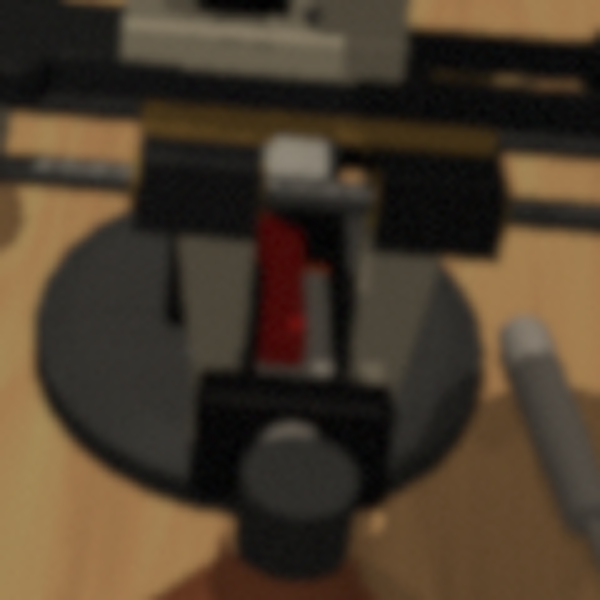

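The picture shows the lever lying straight along the arm, gripped with it. The orange band is at the collar's face, near (378, 218) px, and the block's edge is still at about row 240. I'm handing the job in.

```bash
python3 -c "
from plant import *
print(close_job())"
```

```text
the job is handed in; nothing more can be done
None
```

The job is handed in at about 11 s: the arm is drawn out about 44–45 mm with the orange band showing at the collar, the red lever is squeezed shut in line with it, and the gripper is still holding both at about 32 N; I saw no contact with the platter, spoon or glasses, though I took no final picture of all of them.

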